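Shut the kitchen rack and snap its latch over

ROBOT

A 7-joint arm with a two-finger parallel gripper is mounted at the origin on the work surface. World frame = base frame: x ahead of the robot, y to its left, z up, the work surface at z = 0. Lengths are in mm, angles in rad, forces in N, time in s.
With the tool pointing down it reaches from about 400 to 925 mm from the base axis. Payload 5.6 kg.
Tool frame: the origin (TCP) lies at the very end of the fingers, on their centre line; the grasp point (between the pads) lies 19 mm behind it; y points along the fingers, x is the direction in which the jaws open and shut, and the axes are right-handed (so a half turn about y gives the same grasp; the last joint's range is limited). The gripper opens to 85 mm and grips with 20 to 120 N. Pads are 22 mm wide; open, the fingers measure 114 mm over their backs; the gripper's body (76 mm by 85 mm) begins 54 mm behind the grasp point. The pads swing forward as they close: fully open they stand 13 mm farther back than shut.
Start: joints at [-1.371, 0.468, -0.012, 1.603, 0.006, 1.071, -0.056], TCP at [156.315, 630.931, 231.29] pointing down, gripper open.
Joint ranges: [-2.53, 2.53], [-0.31, 2.02], [-1.57, 1.55], [0.28, 2.44], [-1.29, 4.43], [0.15, 1.84], [-2.92, 2.92]. Speed limits (rad/s): [2.57, 2.57, 3.14, 3.14, 3.14, 3.14, 3.14].

INTERFACE

Orientations are given as a unit quaternion [x, y, z, w].
In Python, from workcell import manip gives the robot as it stands.
- The arm moves only by the shell command python3 -m crank 'ROWS' [FORCE]. ROWS is JSON, a list of rows, each an object with "linear": the shift along the tool's x, y, z in m, a list of three; "angular": the turn, a rotation vector about the tool's x, y, z in rad, a list of three; "jaw": the opening in per cent of the stroke, from 0 (shut) to 100 (fully open). In form: [{"linear": [dx, dy, dz], "angular": [rx, ry, rz], "jaw": jaw}, ...]. A call has exactly 8 rows; each row shifts and turns the commanded pose from where the row before left it, along the tool's axes as they then stand; what a row does not reach is not made up. A row lasts 1/10 s, in which the tool goes at most 50 mm and 8.59 degrees, less where a joint would pass 70% of its speed; a pose out of reach is approached as far as the arm can. A call with a gripper value outside its range is refused whole. The fingers move at their own pace and stop on an object; FORCE is the grip in N (left out, the last holds). Time passes only in rows, so rows that do not move let the fingers close, or fill a call up. It gives the time, the measured TCP pose, the force and the opening at its end, in the units of the state.
- manip.get_state(): the state, without advancing time (a new reading comes with each control period).
- manip.capture(name): name is "side" or "top" or "wrist"; returns (picture, depth): 400x640x3 uint8, red, green, blue; 400x640 float32, mm along the optical axis (not along the pixel's ray), 0 where there is no reading.
- manip.camera_model(name): a dict with "fx", "fy", "cx", "cy" (pixels), "view" (4x4, takes a point from world to camera coordinates). Camera axes: x right, y up, looking along -z (the intrinsics and any distortion apply to the point x, -y, -z); pixel columns grow to the right and rows downward; lengths in mm; the calibration is good to about 2 mm. The wrist camera is an equidistant fisheye: a pixel r from the principal point sees the ray r / f radians off the axis. A picture is of the moment at which its call begins: read the wrist's pose just before it. camera_model takes no time and is no camera call; for the wrist camera it gives the pose at the moment of the call.
- manip.finish_job(): hands the job in, once; it reports no verdict.
The state is a dict: "time_s": time; "joints": joint angles; "qvel": joint speeds; "joint_torque": joint torques, N m; "position": TCP position; "ee_rot": TCP orientation; "force": force on the tool from outside, world axes, zero at the start; "torque": the same for the moment, N m; "width": finger opening in mm.
Only numpy, scipy, OpenCV 4.12 (cv2) and the standard library are available. Lean on these libraries where they do the work, as an engineer would, in place of code of your own. Each camera call takes 0.05 s, during which the arm holds its last target. There are 200 camera calls.

TASK

Push the blue lid of the white plastic rack all the way shut, then flip the orange latch lever on its front over towards the lid until it snaps into its locked position. Only push with the fingers: do not pick up or carry anything, keep the rack where it stands, and leave the mugs, dish and the other kitchen things alone.

Things in the scene. Friction and masses are not known exactly. Their poses are not given: they have to be found in the camera images.
- rack: White plastic cutlery rack, a loose box 160 (x) x 220 (y) x 110 mm high, about 1.7 kg, standing freely on the table; it slides if pushed sideways with more than about 8 N. Origin: centre of its underside; its x axis points from the latch side (front) to the lid-hinge side (back), z up. The front faces roughly towards the robot.
- lid (a joint): Angle of the blue lid (rad): 0 fully shut, growing as it opens upwards about the hinge on the rack's back rim; starts between 0.35 and 0.8. A stiff friction hinge: the lid stays at any angle where it is left and closes with about 1 to 2 N pushed down near its front edge.
- lid_hinge (a point): Hinge line of the lid, middle of the rack's back top edge: fixed on the rack at x = +80, y = 0, z = 110 mm of the rack's frame; the hinge runs along the rack's y axis.
- lid_front (a point): Middle of the lid's front edge, on its outer (upper) face; moves with the lid. The lid is a flat blue plate 160 mm from hinge to front edge, 220 mm wide and 7 mm thick, without a handle; when shut its upper face is 118 mm above the table.
- latch (a joint): Angle of the orange latch lever (rad): 0 open (leaning 0.55 rad off vertical to the front, away from the lid; the start), 0.55 upright, 1.1 locked (leaning as far over the lid). A spring drives it from upright to the nearer end stop; about 2 to 3 N at the tip towards the lid moves it, and past upright it snaps over on its own. A finger pushing level drags on the rising paddle: follow the tip's arc.
- latch_pivot (a point): Pivot of the latch lever, between two grey cheeks on the rack's front: fixed on the rack at x = -92, y = 0, z = 126 mm of the rack's frame; the pivot runs along the rack's y axis. The cheeks reach 135 mm above the table.
- latch_tip (a point): Free end of the latch lever, moves with it. The lever is a flat orange paddle 70 mm long from pivot to tip, 40 mm wide (along the rack's y) over its outer half and 10 mm thick, with a short 26 mm nose at the pivot that stands up when open and lies over the lid's front edge when locked. Open, the tip is 37 mm in front of the pivot and 186 mm above the table; upright, 196 mm above the table.
- mug_white: White enamel mug, 76 mm across, 80 mm high, handle 37 mm out at its +y, stands beside the rack. Origin: centre of the underside. Leave it alone.
- mug_blue: Blue enamel mug, the same size, stands at the rack's other side. Origin: centre of the underside. Leave it alone.
- dish: Greenish glass sauce dish, 90 mm across, 30 mm high, in front of the rack towards its +y side. Origin: centre of the underside. Leave it alone.
- jar: Spice jar, 42 mm across, 85 mm high, in front of the rack towards its -y side. Origin: centre of the underside. Leave it alone.
- colander: Red plastic colander, 200 mm across, 89 mm high, at the left of the table. Origin: centre of the underside. Leave it alone.
- tin: Green tin, 70 mm across, 110 mm high, at the right of the table. Origin: centre of the underside. Leave it alone.
- spoon: Wooden spoon lying at the right of the table. Leave it alone.

How it is judged (in metres and radians):
On the way, in this order (a step that is already met when the one before it is completed fails the run):
1. the lid is pushed shut while the latch is still open (value of joint lid below 0.04 rad and value of joint latch below 0.45 rad), for 0.2 s.
2. the latch lever has snapped over into its locked position (value of joint latch above 1.04 rad and value of joint lid below 0.04 rad), for 0.2 s.
At the end, for the whole second after the job is handed in: The lid is shut (within 0.04 rad), the latch rests in its locked position (above 1.04 of 1.1 rad), the rack stands flat at rest within 30 mm of where it was, and the mugs, dish, jar, colander and tin stand upright (all of step 2 and linear speed of rack below 0.02 m/s and height (world z) of rack below 0.008 m and angle between rack's own z axis and vertical below 0.05 rad and distance of rack from where it was at the start of the episode below 0.03 m and angle between each of mug_white, mug_blue, dish, jar, colander, tin's own z axis and vertical below 0.2 rad); the robot touches nothing.
It fails at once if the rack is lifted, tipped or shoved more than 30 mm (height (world z) of rack above 0.012 m or angle between rack's own z axis and vertical above 0.12 rad or distance of rack from where it was at the start of the episode above 0.03 m).
It fails at once if the lid is lifted further open (value of joint lid above 0.95 rad).
It fails at once if the latch is thrown over while the lid is not shut (value of joint latch above 0.6 rad and value of joint lid above 0.08 rad).
It fails at once if a mug, the dish, jar, colander, tin or spoon is moved more than 25 mm, lifted or tipped (distance of any of mug_white, mug_blue, dish, jar, colander, tin, spoon from where it was at the start of the episode above 0.025 m or angle between any of mug_white, mug_blue, dish, jar, colander, tin's own z axis and vertical above 0.3 rad).
It also fails if it takes over 45 s, if anything falls off the work surface, if the arm or the gripper's body presses on something with over 40 N, if the wrist force passes 120 N, or if a joint passes its speed limit or range.

## Working session

There is one attempt and no reset: what is moved stays moved. The work goes in short steps, Python scripts to look and compute and a shell command to move; the robot and the scene stay as the last step left them, time stands still between calls to the robot, and variables do not carry over. Pictures are saved under pics/ and viewed, about 8 in all and at most 12, crops included, and the job is handed in when it is done.

```bash
mkdir -p pics
cat > h.py <<'E'
import numpy as np, cv2
from workcell import manip
def cloud(name):
    c=manip.camera_model(name); im,d=manip.capture(name)
    v,u=np.mgrid[:400,:640]
    x=(u-c['cx'])/c['fx']*d; y=-(v-c['cy'])/c['fy']*d
    P=np.stack([x,y,-d,np.ones_like(d)],-1)@np.linalg.inv(np.array(c['view'])).T
    return im,d,P[...,:3]
E
python3 - <<'E'
from h import *
s=manip.get_state(); print({k:np.round(v,3) for k,v in s.items()})
out=[]
for n in('top','side'):
    im,d,P=cloud(n); np.savez(n,im=im,d=d,P=P)
    cv2.imwrite(f'pics/{n}.png',im[...,::-1])
    hsv=cv2.cvtColor(im,cv2.COLOR_RGB2HSV)
    for nm,lo,hi in(('blue',(100,100,40),(130,255,255)),('orange',(5,150,120),(20,255,255))):
        m=cv2.inRange(hsv,lo,hi); k,l,st,ce=cv2.connectedComponentsWithStats(m)
        for i in range(1,k):
            if st[i,4]>40:
                Q=P[(l==i)&(d>0)]
                print(n,nm,st[i],np.round(np.percentile(Q,[2,50,98],axis=0)).tolist() if len(Q) else 0)
E
```

```text
{'time_s': np.float64(0.0), 'joints': array([-1.371,  0.468, -0.012,  1.604,  0.006,  1.071, -0.056]), 'qvel': array([-0.   ,  0.002, -0.002,  0.   ,  0.   ,  0.001, -0.002]), 'joint_torque': array([ 0.0000e+00, -5.3240e+01,  2.1000e-02, -2.5128e+01,  1.1000e-02,
        8.0000e-03, -0.0000e+00]), 'position': array([156.192, 630.37 , 230.319]), 'ee_rot': array([ 0.557,  0.435, -0.436, -0.556]), 'force': array([0.543, 0.074, 0.842]), 'torque': array([0.02 , 0.044, 0.044]), 'width': np.float64(85.391)}
top blue [ 301  165   64   43 2459] [[525.0, -161.0, 116.0], [594.0, -56.0, 151.0], [666.0, 48.0, 182.0]]
top blue [381 175  22  28 348] [[548.0, -313.0, -5.0], [603.0, -280.0, 8.0], [637.0, -242.0, 82.0]]
top blue [612 193  28  24 425] [[476.0, -1266.0, -204.0], [506.0, -1261.0, -97.0], [560.0, -1254.0, -43.0]]
top blue [621 342  19  58 913] [[-246.0, -1299.0, -207.0], [-138.0, -1260.0, -157.0], [-49.0, -1253.0, -108.0]]
top orange [  100    90   428   190 38758] [[286.0, -775.0, -10.0], [589.0, -131.0, -1.0], [950.0, 755.0, 135.0]]
top orange [188 124  41  12 189] [[817.0, 349.0, -10.0
[... 884 characters left out ...]
43 198] [[-257.0, -1312.0, -431.0], [-179.0, -1283.0, -419.0], [-83.0, -1258.0, -407.0]]
top orange [173 363  68  16 606] [[-101.0, 304.0, -10.0], [-72.0, 411.0, -2.0], [-52.0, 531.0, 6.0]]
top orange [109 382  34  18 312] [[-178.0, 680.0, -11.0], [-160.0, 756.0, -2.0], [-123.0, 795.0, 6.0]]
side blue [ 304  188   58   54 1786] [[524.0, -166.0, 122.0], [592.0, -77.0, 155.0], [663.0, 42.0, 185.0]]
side blue [327 271  38  37 918] [[549.0, -315.0, 8.0], [599.0, -297.0, 50.0], [635.0, -240.0, 82.0]]
side orange [284 202  20  20 152] [[457.0, -69.0, 0.0], [478.0, -57.0, 163.0], [507.0, 250.0, 190.0]]
side orange [406 202   8  17  83] [[891.0, 39.0, 19.0], [897.0, 46.0, 48.0], [905.0, 81.0, 76.0]]
```

```bash
sleep 1; python3 -c "
import cv2,numpy as np
a=cv2.imread('pics/top.png');b=cv2.imread('pics/side.png')
cv2.imwrite('pics/both.png',cv2.resize(np.vstack([a,b]),(480,600)))"
```

```text
(no output)
```

View pics/top.png

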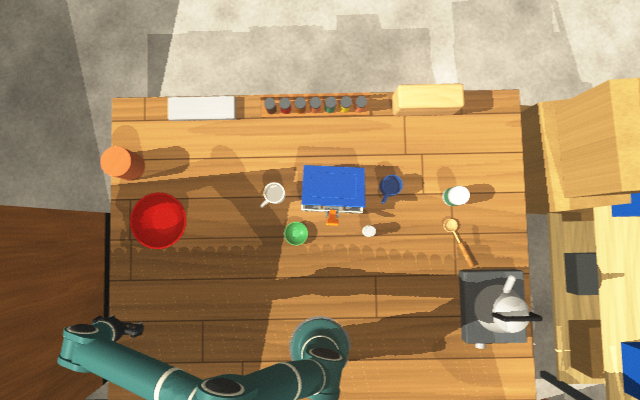

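View pics/side.png

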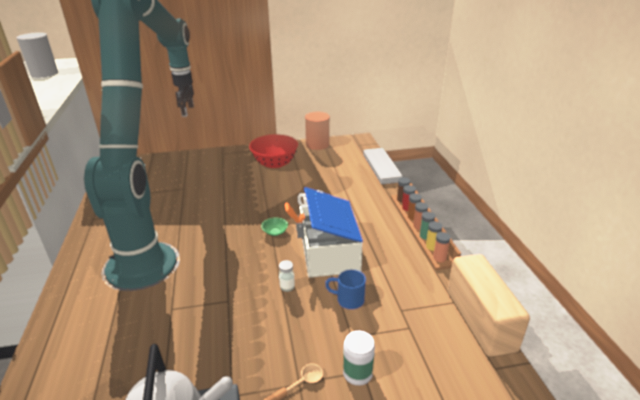

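Top: blue lid at cols 301-365, rows 165-208, with the latch paddle at (333,217), the dish at (296,233), the jar at (369,231), and the mugs at either side. Side: the lid is partly open and the orange latch leans towards the robot.

Run:
```python
from h import *
from scipy.spatial.transform import Rotation as R
for n in('top','side'):
    z=np.load(n+'.npz'); im,d,P=z['im'],z['d'],z['P']
    hsv=cv2.cvtColor(im,cv2.COLOR_RGB2HSV)
    m=cv2.inRange(hsv,(100,100,40),(130,255,255)); k,l,st,ce=cv2.connectedComponentsWithStats(m)
    i=1+np.argmax(st[1:,4]*(ce[1:,1]<250)); Q=P[(cv2.erode((l==i).astype(np.uint8),np.ones((3,3)))>0)&(d>0)]
    A=np.c_[Q[:,:2],np.ones(len(Q))]; w=np.ones(len(Q))>0
    for _ in range(5):
        co=np.linalg.lstsq(A[w],Q[w,2],rcond=None)[0]; r=Q[:,2]-A@co; w=abs(r)<8
    print(n,'plane',co,'angle',np.arctan(np.hypot(*co[:2])),'dir',np.arctan2(-co[1],-co[0]))
    Q=P[(l==i)&(d>0)]
    print('minrect',cv2.minAreaRect(Q[:,:2].astype(np.float32)))
    vv,uu=np.where(l==i); print(cv2.minAreaRect(np.c_[uu,vv].astype(np.float32)))
    c=manip.camera_model(n); V=np.array(c['view'])
    # pixel mask cast on plane
    Ri=V[:3,:3].T; o=-Ri@V[:3,3]
    D=np.c_[(uu-c['cx'])/c['fx'],-(vv-c['cy'])/c['fy'],-np.ones(len(uu))]@Ri.T
    nrm=np.array([co[0],co[1],-1]); t=-(nrm@o+co[2])/(D@nrm); X=o+t[:,None]*D
    e2=nrm/-np.linalg.norm(nrm); ax=np.array([0,0,1.])-e2*e2[2]; ax/=np.linalg.norm(ax)
    print('lid corners',np.round(cv2.boxPoints(cv2.minAreaRect(X[:,:2].astype(np.float32)))).tolist(), 'mean',X.mean(0))
    m=cv2.inRange(hsv,(3,170,120),(14,255,255)); near=(P[...,0]>430)&(P[...,0]<540)&(abs(P[...,1]+60)<60)&(P[...,2]>110)&(m>0)
    print('latch',near.sum(),np.round(np.percentile(P[near],[5,50,95],axis=0)).tolist() if near.any() else '')
s=manip.get_state(); print(R.from_quat(s['ee_rot']).as_matrix().round(3))
z=np.load('side.npz')
big=cv2.resize(z['im'][170:330,250:410],None,fx=3.7,fy=3.7,interpolation=cv2.INTER_CUBIC)
cv2.imwrite('pics/c.png',big[...,::-1])
```

```text
top plane [-4.50209355e-01  2.83537913e-02  4.20021705e+02] angle 0.4237694074060201 dir -0.0628960565350342
minrect ((596.9976196289062, -53.21498107910156), (224.98570251464844, 146.50205993652344), 86.26570892333984)
((333.2312927246094, 185.77821350097656), (63.44303894042969, 39.63157272338867), 2.6630005836486816)
lid corners [[516.0, -160.0], [662.0, -169.0], [677.0, 50.0], [531.0, 60.0]] mean [594.43708116 -56.01866641 150.8122284 ]
latch 97 [[464.0, -67.0, 134.0], [478.0, -50.0, 162.0], [500.0, -34.0, 184.0]]
side plane [-4.53526212e-01  3.43247780e-02  4.26127169e+02] angle 0.426857720827876 dir -0.07554020657532877
minrect ((594.5867919921875, -59.232513427734375), (222.96836853027344, 144.19102478027344), 86.28912353515625)
((332.33782958984375, 214.5270538330078), (69.7718734741211, 36.68721389770508), 17.10272979736328)
lid corners [[513.0, -172.0], [658.0, -181.0], [673.0, 43.0], [528.0, 52.0]] mean [592.19157926 -73.02015443 155.04636452]
latch 58 [[464.0, -68.0, 140.0], [477.0, -60.0, 166.0], [501.0, -47.0, 185.0]]
[[ 0.241 -0.    -0.971]
 [ 0.971 -0.002  0.241]
 [-0.002 -1.    -0.   ]]
```

View pics/c.png

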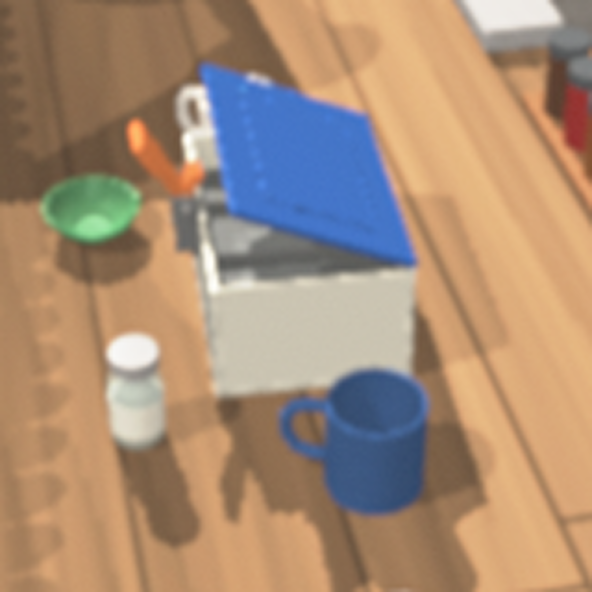

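The lid is open about 0.42 rad, and the rack is yawed about -0.065. The hinge is near (667,-62), the latch pivot near (495,-51) and the tip near (458,-48,186). I'll push the lid at about (545,-9). First I travel above everything with the jaws shut.

```bash
python3 -m crank '[{"linear":[0,-0.03,0],"angular":[0,0,0],"jaw":0},{"linear":[-0.03,0,-0.03],"angular":[0,0,0],"jaw":0},{"linear":[-0.033,0,-0.033],"angular":[0,0,0],"jaw":0},{"linear":[-0.033,0,-0.033],"angular":[0,0,0],"jaw":0},{"linear":[-0.033,0,-0.033],"angular":[0,0,0],"jaw":0},{"linear":[-0.033,0,-0.033],"angular":[0,0,0],"jaw":0},{"linear":[-0.033,0,-0.033],"angular":[0,0,0],"jaw":0},{"linear":[-0.033,0,-0.033],"angular":[0,0,0],"jaw":0}]' 30
python3 -m crank '[{"linear":[-0.033,0,-0.033],"angular":[0,0,0],"jaw":0},{"linear":[-0.033,0,-0.033],"angular":[0,0,0],"jaw":0},{"linear":[-0.033,0,-0.033],"angular":[0,0,0],"jaw":0},{"linear":[-0.033,0,-0.033],"angular":[0,0,0],"jaw":0},{"linear":[-0.033,0,-0.033],"angular":[0,0,0],"jaw":0},{"linear":[0,0,0],"angular":[0,-0.09,0],"jaw":0},{"linear":[0,0,0],"angular":[0,-0.09,0],"jaw":0},{"linear":[0,0,0],"angular":[0,0,0],"jaw":0}]'
python3 - <<'E'
from h import *
from scipy.spatial.transform import Rotation as R
s=manip.get_state(); M=R.from_quat(s['ee_rot']).as_matrix();print(M.round(3),s['position'],s['joints'])
print(M.T@(np.array([545,-9,190])-s['position']))
E
```

```text
time_s: 0.9
position: [323.3, 352.8, 261.1]
ee_rot: [0.557, 0.436, -0.436, -0.557]
force: [1.2, 0.7, -0.4]
width: 0.3
time_s: 1.7
position: [443.2, 154.5, 261.0]
ee_rot: [-0.516, -0.484, 0.484, 0.516]
force: [0.2, -0.1, -0.1]
width: 0.1
[[ 0.063 -0.    -0.998]
 [ 0.998 -0.     0.063]
 [-0.    -1.     0.   ]] [443.18753871 154.5008657  261.03509884] [-0.68210761  0.11877587  0.30012227  2.01243354 -0.041224    1.01655125
  1.14502031]
[-156.69256189   71.0156642  -112.02014155]
```

```bash
python3 -m crank '[{"linear":[-0.03,0,-0.022],"angular":[0,0,0],"jaw":0},{"linear":[-0.03,0,-0.022],"angular":[0,0,0],"jaw":0},{"linear":[-0.03,0,-0.022],"angular":[0,0,0],"jaw":0},{"linear":[-0.03,0,-0.022],"angular":[0,0,0],"jaw":0},{"linear":[-0.037,0,-0.024],"angular":[0,0,0],"jaw":0},{"linear":[0,0.03,0],"angular":[0,0,0],"jaw":0},{"linear":[0,0.03,0],"angular":[0,0,0],"jaw":0},{"linear":[0,0.01,0],"angular":[0,0,0],"jaw":0}]'
python3 - <<'E'
from h import *
s=manip.get_state();print(s['position'],s['force'])
im,d=manip.capture('side')
cv2.imwrite('pics/d.png',cv2.resize(im[120:320,230:430],None,fx=3,fy=3)[...,::-1])
E
```

```text
time_s: 2.5
position: [543.2, -8.6, 188.4]
ee_rot: [-0.515, -0.482, 0.485, 0.517]
force: [-1.3, 0.0, 0.3]
width: -0.0
[543.19421524  -8.63923021 188.370118  ] [-1.32175699  0.00752376  0.27911481]
```

View pics/d.png

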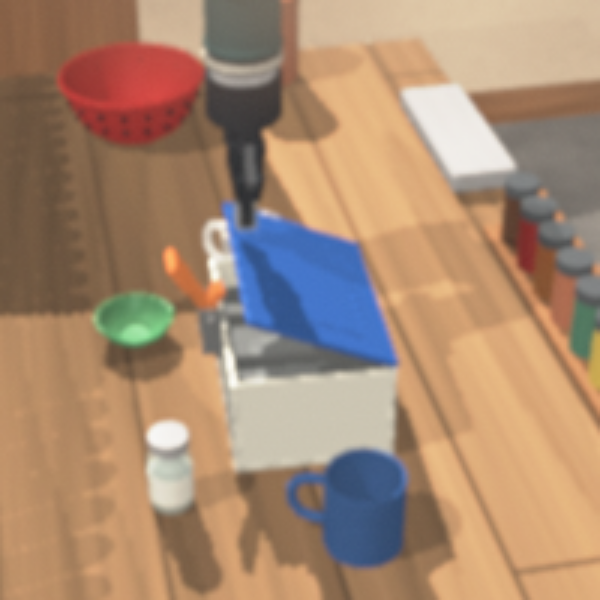

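The finger is just above the front of the lid at (247,222), well clear of the latch at (185,280). Now I push down.

```bash
python3 -m crank '[{"linear":[0,0.009,0],"angular":[0,0,0],"jaw":0},{"linear":[0,0.009,0],"angular":[0,0,0],"jaw":0},{"linear":[0,0.009,0],"angular":[0,0,0],"jaw":0},{"linear":[0,0.009,0],"angular":[0,0,0],"jaw":0},{"linear":[0,0.009,0],"angular":[0,0,0],"jaw":0},{"linear":[0,0.009,0],"angular":[0,0,0],"jaw":0},{"linear":[0,0.009,0],"angular":[0,0,0],"jaw":0},{"linear":[0,0.005,0],"angular":[0,0,0],"jaw":0}]'
```

```text
time_s: 3.35
position: [544.8, -8.8, 122.2]
ee_rot: [-0.515, -0.484, 0.484, 0.516]
force: [-0.4, -0.4, 0.8]
width: 0.2
```

```bash
python3 -m crank '[{"linear":[0,0.002,0],"angular":[0,0,0],"jaw":0},{"linear":[0,0.002,0],"angular":[0,0,0],"jaw":0},{"linear":[0,0.001,0],"angular":[0,0,0],"jaw":0},{"linear":[0,0.001,0],"angular":[0,0,0],"jaw":0},{"linear":[0,0,0],"angular":[0,0,0],"jaw":0},{"linear":[0,0,0],"angular":[0,0,0],"jaw":0},{"linear":[0,0,0],"angular":[0,0,0],"jaw":0},{"linear":[0,0,0],"angular":[0,0,0],"jaw":0}]'
```

```text
time_s: 4.15
position: [545.4, -8.8, 117.6]
ee_rot: [0.516, 0.484, -0.484, -0.515]
force: [-0.8, -0.4, 4.9]
width: 0.2
```

Shut: 4.9 N at z=117.6. Now I lift, check, and move in front of the latch.

```bash
python3 -m crank '[{"linear":[0,-0.03,0],"angular":[0,0,0],"jaw":0},{"linear":[0,-0.045,0],"angular":[0,0,0],"jaw":0},{"linear":[0,-0.045,0],"angular":[0,0,0],"jaw":0},{"linear":[-0.009,0,0.025],"angular":[0,0,0],"jaw":0},{"linear":[-0.009,0,0.025],"angular":[0,0,0],"jaw":0},{"linear":[-0.009,0,0.025],"angular":[0,0,0],"jaw":0},{"linear":[-0.009,0,0.025],"angular":[0,0,0],"jaw":0},{"linear":[-0.009,0,0.025],"angular":[0,0,0],"jaw":0}]'
python3 - <<'E'
from h import *
s=manip.get_state();print(s['position'],s['force'])
for n in('top','side'):
    im,d,P=cloud(n); hsv=cv2.cvtColor(im,cv2.COLOR_RGB2HSV)
    m=cv2.inRange(hsv,(3,170,120),(14,255,255)); near=(P[...,0]>430)&(P[...,0]<540)&(abs(P[...,1]+60)<60)&(P[...,2]>110)&(m>0)
    print('latch',near.sum(),np.round(np.percentile(P[near],[5,50,95],axis=0)).tolist() if near.any() else '')
    b=(cv2.inRange(hsv,(100,100,40),(130,255,255))>0)&(P[...,2]>95)&(P[...,2]<300)&(P[...,0]>400)&(abs(P[...,1]+60)<150)
    Q=P[b]; co=np.linalg.lstsq(np.c_[Q[:,:2],np.ones(len(Q))],Q[:,2],rcond=None)[0]
    print('lid slope',co[:2],Q[:,2].mean(),cv2.minAreaRect(Q[:,:2].astype(np.float32)))
cv2.imwrite('pics/e.png',cv2.resize(im[120:320,230:430],None,fx=3,fy=3)[...,::-1])
E
```

```text
time_s: 4.95
position: [416.6, -46.0, 237.1]
ee_rot: [0.515, 0.484, -0.484, -0.515]
force: [-0.9, -0.6, -0.4]
width: 0.3
[416.58663698 -46.02013497 237.07966113] [-0.93518965 -0.59773001 -0.43574825]
latch 108 [[461.0, -65.0, 135.0], [478.0, -49.0, 163.0], [503.0, -32.0, 187.0]]
lid slope [7.42106229e-05 3.67392884e-04] 116.2334578385402 ((587.8085327148438, -56.48576354980469), (219.20806884765625, 159.6880340576172), 86.59801483154297)
latch 52 [[466.0, -69.0, 140.0], [478.0, -61.0, 163.0], [499.0, -48.0, 182.0]]
lid slope [0.00098446 0.00372287] 120.37010954118537 ((587.098876953125, -59.07282257080078), (221.0933837890625, 158.24346923828125), 85.86288452148438)
```

View pics/e.png

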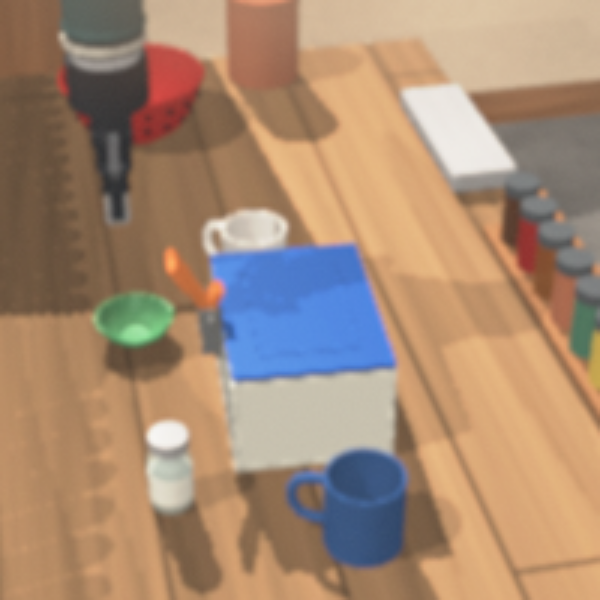

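The lid is flat with the latch still open at (185,275), and the finger stands in front of it. Next I descend and approach.

```bash
python3 -m crank '[{"linear":[0,0.022,0],"angular":[0,0,0],"jaw":0},{"linear":[0,0.022,0],"angular":[0,0,0],"jaw":0},{"linear":[0,0.022,0],"angular":[0,0,0],"jaw":0},{"linear":[0,0,-0.008],"angular":[0,0,0],"jaw":0},{"linear":[0,0,-0.008],"angular":[0,0,0],"jaw":0},{"linear":[0,0,-0.005],"angular":[0,0,0],"jaw":0},{"linear":[0,0,0],"angular":[0,0,0],"jaw":0},{"linear":[0,0,0],"angular":[0,0,0],"jaw":0}]'
python3 -m crank '[{"linear":[0,-0.001,-0.004],"angular":[0,0,0],"jaw":0},{"linear":[0,-0.002,-0.005],"angular":[0,0,0],"jaw":0},{"linear":[0,-0.002,-0.005],"angular":[0,0,0],"jaw":0},{"linear":[0,-0.002,-0.005],"angular":[0,0,0],"jaw":0},{"linear":[0,-0.002,-0.005],"angular":[0,0,0],"jaw":0},{"linear":[0,-0.001,-0.005],"angular":[0,0,0],"jaw":0},{"linear":[0,0,0],"angular":[0,0,0],"jaw":0},{"linear":[0,0,0],"angular":[0,0,0],"jaw":0}]'
```

```text
time_s: 5.85
position: [439.1, -47.2, 171.8]
ee_rot: [0.516, 0.484, -0.484, -0.515]
force: [-0.4, -0.3, -0.5]
width: -0.3
time_s: 6.65
position: [467.8, -49.0, 181.2]
ee_rot: [0.516, 0.484, -0.484, -0.515]
force: [-1.6, -0.2, 0.7]
width: -0.1
```

```bash
python3 -m crank '[{"linear":[0,0,-0.004],"angular":[0,0,0],"jaw":0},{"linear":[0,0,-0.004],"angular":[0,0,0],"jaw":0},{"linear":[0,0,-0.004],"angular":[0,0,0],"jaw":0},{"linear":[0,0,-0.004],"angular":[0,0,0],"jaw":0},{"linear":[0,0,-0.003],"angular":[0,0,0],"jaw":0},{"linear":[0,0,-0.003],"angular":[0,0,0],"jaw":0},{"linear":[0,0,0],"angular":[0,0,0],"jaw":0},{"linear":[0,0,0],"angular":[0,0,0],"jaw":0}]'
python3 - <<'E'
from h import *
im,d,P=cloud('side')
cv2.imwrite('pics/f.png',cv2.resize(im[120:320,230:430],None,fx=3,fy=3)[...,::-1])
E
```

```text
time_s: 7.45
position: [489.4, -50.4, 181.2]
ee_rot: [-0.515, -0.484, 0.484, 0.516]
force: [0.2, -0.1, 0.0]
width: 0.1
```

View pics/f.png

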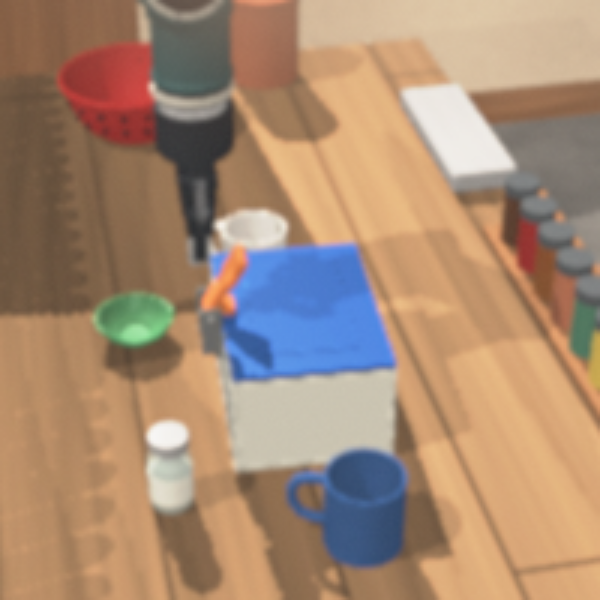

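The latch has snapped over and now leans over the lid, with its tip at (237,258), and the finger carries no force. I'll back off, lift, and measure its angle and the rack's position.

```bash
python3 -m crank '[{"linear":[0,0,0.02],"angular":[0,0,0],"jaw":0},{"linear":[0,0,0.03],"angular":[0,0,0],"jaw":0},{"linear":[0,0,0.03],"angular":[0,0,0],"jaw":0},{"linear":[0,-0.03,0],"angular":[0,0,0],"jaw":0},{"linear":[0,-0.03,0],"angular":[0,0,0],"jaw":0},{"linear":[0,-0.02,0],"angular":[0,0,0],"jaw":0},{"linear":[0,0,0],"angular":[0,0,0],"jaw":0},{"linear":[0,0,0],"angular":[0,0,0],"jaw":0}]'
python3 - <<'E'
from h import *
for n in('top','side'):
    im,d,P=cloud(n); hsv=cv2.cvtColor(im,cv2.COLOR_RGB2HSV)
    m=cv2.inRange(hsv,(3,170,120),(14,255,255)); near=(P[...,0]>430)&(P[...,0]<580)&(abs(P[...,1]+60)<60)&(P[...,2]>120)&(m>0)
    Q=P[near]; print('latch',near.sum(),np.round(np.percentile(Q,[5,50,95],axis=0)).tolist())
    t=Q[Q[:,2]>np.percentile(Q[:,2],80)].mean(0); print('top part',t,'lean',np.arctan2(t[0]-495.7,t[2]-126))
    b=(cv2.inRange(hsv,(100,100,40),(130,255,255))>0)&(P[...,2]>95)&(P[...,2]<300)&(P[...,0]>400)&(abs(P[...,1]+60)<150)
    Q=P[b]; co=np.linalg.lstsq(np.c_[Q[:,:2],np.ones(len(Q))],Q[:,2],rcond=None)[0]
    print('lid slope',co[:2],Q[:,2].mean(),cv2.minAreaRect(Q[:,:2].astype(np.float32)))
cv2.imwrite('pics/g.png',cv2.resize(im[120:320,230:430],None,fx=3,fy=3)[...,::-1])
E
```

```text
time_s: 8.3
position: [409.4, -45.3, 261.2]
ee_rot: [-0.515, -0.484, 0.484, 0.515]
force: [-0.4, -0.1, -1.1]
width: 0.1
latch 57 [[500.0, -65.0, 132.0], [522.0, -49.0, 175.0], [532.0, -35.0, 187.0]]
top part [528.96805161 -53.30081269 186.0365868 ] lean 0.5060082222141311
lid slope [-0.00137487 -0.00099429] 116.5465467047993 ((587.9012451171875, -56.349708557128906), (218.7435760498047, 159.42391967773438), 86.3625717163086)
latch 37 [[504.0, -72.0, 134.0], [515.0, -63.0, 164.0], [526.0, -55.0, 188.0]]
top part [524.59531102 -67.21669078 185.32899002] lean 0.4532221400879323
lid slope [-0.00083917  0.00591852] 120.44002412579994 ((587.20947265625, -58.96082305908203), (221.0209503173828, 158.28192138671875), 85.51358795166016)
```

View pics/g.png

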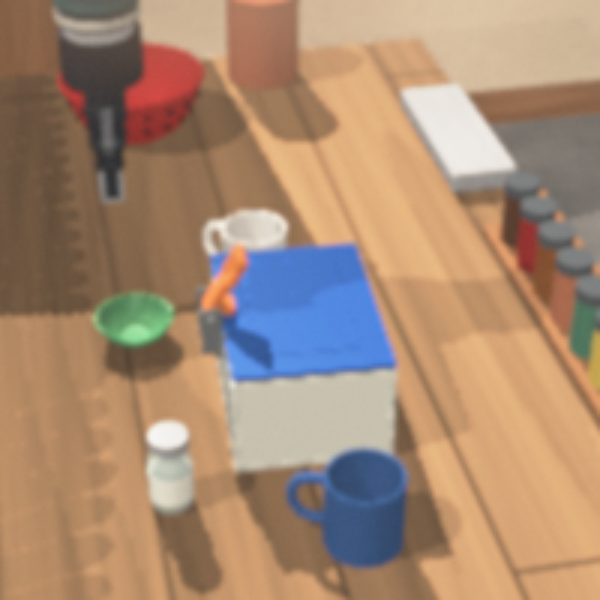

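The latch mirrors its open pose. Its x extremes were -35 (top view) and -30 mm (side view) from the pivot before, and are +36 and +30 mm now, so it is at the end stop. The lid is flat and the rack moved by under 1 mm. Handing in.

```bash
python3 -c "
from workcell import manip
print(manip.finish_job())"
```

```text
the job is handed in; nothing more can be done
None
```

I pushed the lid shut with the closed fingers, flipped the latch lever over by following its tip's arc, backed the arm clear and handed the job in at about 8.4 s. No verdict was reported.

**Last checks:**
- **Lid:** it lies flat, with a measured slope of about 0.006 rad or less.
- **Latch:** it leans over the lid, with its tip about 36 mm behind the pivot at about 186 mm height. That mirrors its open pose. My direct lean estimates were 0.45 to 0.51 rad, against 0.49 needed and 0.55 at the stop. They average over the end of the paddle, so they read low. I judged it locked from the mirrored extremes and because the finger had no force on it after the snap.
- **Rack:** it moved less than 1 mm between the views before and after the latch push.
- **Other objects:** the mugs, dish and jar look unmoved in the side view. I did not measure their positions, or those of the colander, tin and spoon.

The two cameras disagree by about 4 mm in lid height and by up to about 15 mm sideways on the latch, which did not matter here.

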